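# Gauge the centrifuge adapters and reject the tight one

## Task

One of the three centrifuge-tube adapters on the mat has a bore that is too tight inside: try the go gauge in them, and in the two good ones press it fully home, collar down on the adapter, so that the sliding floor is pushed down. Stand the tight adapter upright in the reject tray, leave the two good ones standing on the mat, and put the gauge back fully home in its stand. Leave the small cap and plug on the mat where they lie.

Things in the scene. Friction and masses are not known exactly. Their poses are not given: they have to be found in the camera images.
- adapter_a_mid (a point): Centrifuge-tube adapter a: plain aluminium block, 44 x 44 mm, 56 mm high, about 250 g, standing loose on the mat, a 14.5 mm round bore in the middle of its top face. This point is on the bore axis half-way up, 28 mm below the top face; z up the bore, x and y square to the sides. From outside the three are alike; which one is tight changes each time.
- adapter_b_mid (a point): Centrifuge-tube adapter b: plain aluminium block, 44 x 44 mm, 56 mm high, about 250 g, standing loose on the mat, a 14.5 mm round bore in the middle of its top face. This point is on the bore axis half-way up, 28 mm below the top face; z up the bore, x and y square to the sides. From outside the three are alike; which one is tight changes each time.
- adapter_c_mid (a point): Centrifuge-tube adapter c: plain aluminium block, 44 x 44 mm, 56 mm high, about 250 g, standing loose on the mat, a 14.5 mm round bore in the middle of its top face. This point is on the bore axis half-way up, 28 mm below the top face; z up the bore, x and y square to the sides. From outside the three are alike; which one is tight changes each time.
- floor_a (a joint): Sliding floor in the bore of adapter a: 0 = up, 34 mm below the top face (starts at 0 to 0.002); grows in m as pushed down, end stop 0.0145, about 0.013 once the gauge has been home. Stiff: about 5 N moves it, it stays where left. In the tight adapter a steel sleeve (8 mm bore) stops the gauge firmly 17.5 mm below the top face; in a good one only the floor resists.
- floor_b (a joint): Sliding floor in the bore of adapter b: 0 = up, 34 mm below the top face (starts at 0 to 0.002); grows in m as pushed down, end stop 0.0145, about 0.013 once the gauge has been home. Stiff: about 5 N moves it, it stays where left. In the tight adapter a steel sleeve (8 mm bore) stops the gauge firmly 17.5 mm below the top face; in a good one only the floor resists.
- floor_c (a joint): Sliding floor in the bore of adapter c: 0 = up, 34 mm below the top face (starts at 0 to 0.002); grows in m as pushed down, end stop 0.0145, about 0.013 once the gauge has been home. Stiff: about 5 N moves it, it stays where left. In the tight adapter a steel sleeve (8 mm bore) stops the gauge firmly 17.5 mm below the top face; in a good one only the floor resists.
- gauge_grip (a point): Go gauge, loose, 120 g: steel pin 12 mm in diameter, 47 mm long, pointing down; above it a round collar (26 mm diameter, 4 mm thick), then a dark square handle 18 x 18 mm, 44 mm high. This point: centre of the handle, 73 mm above the tip, 26 mm above the collar underside; z from tip to handle, x and y square to the flats. Starts upright in its stand, collar on the stand top.
- gauge_tip (a point): Centre of the lower end of the gauge's pin (1 mm chamfer), 73 mm below gauge_grip.
- stand_hole (a point): Gauge stand: fixed grey plastic block 66 x 66 mm, 50 mm high, with one upright hole of 14.5 mm right through it. This point is the middle of the hole's mouth, on the top face.
- tray_in (a point): Reject tray: fixed open steel tray, 140 x 140 mm outside, 4 mm walls, 20 mm high. This point is the middle of its inner floor (about 4 mm above the bench).
- mat_top (a point): Fixed black rubber mat, 240 mm (x) by 360 mm (y), 3 mm thick, on which the adapters stand. This point is the middle of its top face.
- tube_cap: Bystander: white plastic cap lying on the mat among the adapters, 20 mm in diameter, 10 mm high; origin under its centre.
- screw_plug: Bystander: steel plug lying on the mat among the adapters, 18 mm in diameter, 9 mm high; origin under its centre.
There are look-alikes about, which are no part of the job. What is meant by the part that bears gauge_grip is not yellow, and is the larger of those in its own colour.

How it is judged:
On the way, in this order (a step that is already met when the one before it is completed fails the run):
1. the gauge has pushed the floor of one adapter down (value of joint any of floor_a, floor_b, floor_c above 0.0115 m), for 0.1 s.
2. the gauge has pushed the floors of two adapters down ((value of joint each of floor_a, floor_b above 0.0115 m or value of joint each of floor_a, floor_c above 0.0115 m or value of joint each of floor_b, floor_c above 0.0115 m)), for 0.1 s.
At the end, for the whole second after the job is handed in: Floors of two adapters down over 11.5 mm, both upright (0.1 rad) on the mat (centre within 120, 180 mm of its middle in x, y); the third upright on the tray floor, within 55 mm of its middle per side; gauge upright in its stand, tip within 6 mm of the axis and over 43 mm deep (horizontal distance between gauge_tip and stand_hole below 0.006 m and z of gauge_tip in the frame of stand_hole below -0.043 m and angle between gauge_grip's own z axis and vertical below 0.1 rad and ((x of adapter_a_mid in the frame of tray_in between -0.055 and 0.055 m and y of adapter_a_mid in the frame of tray_in between -0.055 and 0.055 m and z of adapter_a_mid in the frame of tray_in below 0.034 m and angle between each of adapter_a_mid, adapter_b_mid, adapter_c_mid's own z axis and vertical below 0.1 rad and value of joint each of floor_b, floor_c above 0.0115 m and x of adapter_b_mid in the frame of mat_top between -0.12 and 0.12 m and y of adapter_b_mid in the frame of mat_top between -0.18 and 0.18 m and z of each of adapter_b_mid, adapter_c_mid in the frame of mat_top below 0.034 m and x of adapter_c_mid in the frame of mat_top between -0.12 and 0.12 m and y of adapter_c_mid in the frame of mat_top between -0.18 and 0.18 m) or (x of adapter_b_mid in the frame of tray_in between -0.055 and 0.055 m and y of adapter_b_mid in the frame of tray_in between -0.055 and 0.055 m and z of adapter_b_mid in the frame of tray_in below 0.034 m and angle between each of adapter_b_mid, adapter_a_mid, adapter_c_mid's own z axis and vertical below 0.1 rad and value of joint each of floor_a, floor_c above 0.0115 m and x of adapter_a_mid in the frame of mat_top between -0.12 and 0.12 m and y of adapter_a_mid in the frame of mat_top between -0.18 and 0.18 m and z of each of adapter_a_mid, adapter_c_mid in the frame of mat_top below 0.034 m and x of adapter_c_mid in the frame of mat_top between -0.12 and 0.12 m and y of adapter_c_mid in the frame of mat_top between -0.18 and 0.18 m) or (x of adapter_c_mid in the frame of tray_in between -0.055 and 0.055 m and y of adapter_c_mid in the frame of tray_in between -0.055 and 0.055 m and z of adapter_c_mid in the frame of tray_in below 0.034 m and angle between each of adapter_c_mid, adapter_a_mid, adapter_b_mid's own z axis and vertical below 0.1 rad and value of joint each of floor_a, floor_b above 0.0115 m and x of adapter_a_mid in the frame of mat_top between -0.12 and 0.12 m and y of adapter_a_mid in the frame of mat_top between -0.18 and 0.18 m and z of each of adapter_a_mid, adapter_b_mid in the frame of mat_top below 0.034 m and x of adapter_b_mid in the frame of mat_top between -0.12 and 0.12 m and y of adapter_b_mid in the frame of mat_top between -0.18 and 0.18 m))); the robot touches nothing.
It fails at once if a bystander (cap or plug) is moved more than 30 mm (distance of any of tube_cap, screw_plug from where it was at the start of the episode above 0.03 m).
It fails at once if an adapter is tipped over (more than 0.8 rad) (angle between any of adapter_a_mid, adapter_b_mid, adapter_c_mid's own z axis and vertical above 0.8 rad).
It also fails if it takes over 69 s, if anything falls off the work surface, if the arm or the gripper's body presses on something with over 40 N, if the wrist force passes 120 N, or if a joint passes its speed limit or range.

## Robot

A 6-joint arm with a two-finger parallel gripper is mounted at the origin on the work surface. World frame = base frame: x ahead of the robot, y to its left, z up, the work surface at z = 0. Lengths are in m, angles in rad, forces in N, time in s.
With the tool pointing down it reaches from about 0.275 to 0.975 m from the base axis. Payload 8.4 kg.
Tool frame: the origin (TCP) lies on the mounting face of the last link; the fingertips stand 190 mm ahead of it and the grasp point (between the pads) lies 171 mm ahead of it; z points along the fingers, y is the line along which they close (so a half turn about z gives the same grasp; the last joint's range is limited). The gripper opens to 92 mm and grips with 3 to 60 N. Pads are 20 mm wide; open, the fingers measure 128 mm over their backs; the gripper's body (75 mm by 189 mm) begins 69 mm behind the grasp point.
Start: joints at [1.306, 0.353, 1.633, -0, 1.155, -0.002], TCP at [0.162, 0.604, 0.405] pointing down, gripper open.
Joint ranges: [-2.63, 2.63], [-0.92, 2.1], [0.06, 2.66], [-1.3, 4.44], [0, 2.69], [-3.02, 3.02]. Speed limits (rad/s): [2.22, 2.22, 2.79, 3.14, 3.14, 3.14].

## Interface

Orientations are given as a 3x3 rotation matrix whose columns are the frame's x, y, z axes.
In Python, from workcell import arm gives the robot as it stands.
- The arm moves only by the shell command python3 -m crank 'ROWS' [OPENING] [FORCE]. ROWS is JSON, a list of rows, each a list of 2 entries, a list of its own where there are three numbers: the shift along the tool's x, y, z in m, then the turn, a rotation vector about the tool's x, y, z in degrees. In form: [[[x, y, z], [ax, ay, az]], ...]. A call has 1 to 20 rows; each row shifts and turns the commanded pose from where the row before left it, along the tool's axes as they then stand; what a row does not reach is not made up. A row lasts 1/10 s, in which the tool goes at most 50 mm and 8.59 degrees, less where a joint would pass 70% of its speed; a pose out of reach is approached as far as the arm can. A call with a gripper value outside its range is refused whole. OPENING is the opening in per cent of the stroke, from 0 (shut) to 100 (fully open), set as the call begins (- or left out, the last holds). The fingers move at their own pace and stop on an object; FORCE is the grip in N (left out, the last holds). Time passes only in rows, so rows that do not move let the fingers close. It gives the time, the measured TCP pose, the force, the opening and the grip force at its end, in the units of the state.
- arm.sense(): the state, without advancing time (a new reading comes with each control period).
- arm.snapshot(name): name is "scene" or "side" or "wrist"; returns the picture (420x560x3 uint8, red, green, blue); there is no depth.
- arm.calibration(name): a dict with "K" (3x3 intrinsics, pixels), "rvec" (rotation vector, rad) and "tvec" (3), from world to camera coordinates, as OpenCV has them. Camera axes: x right, y down, z forward; pixel columns grow to the right and rows downward; lengths in m; the calibration is good to about 2 mm. A picture is of the moment at which its call begins: read the wrist's pose just before it. calibration takes no time and is no camera call; for the wrist camera it gives the pose at the moment of the call.
- arm.finish_job(): hands the job in; it is judged then, once.
The state is a dict: "time_s": time; "joints": joint angles; "joint_vel": joint speeds; "tau": joint torques, N m; "position": TCP position; "ee_rot": TCP orientation; "force": force on the tool from outside, world axes, zero at the start; "wrist_torque": the same for the moment, N m; "grip_width": finger opening in m; "finger_force": force on a finger pad.
Only numpy, scipy, OpenCV 4.12 (cv2) and the standard library are available. Lean on these libraries where they do the work, as an engineer would, in place of code of your own. Each camera call takes 0.05 s, during which the arm holds its last target. There are 200 camera calls.

## Working session

There is one attempt and no reset: what is moved stays moved. The work goes in short steps, Python scripts to look and compute and a shell command to move; the robot and the scene stay as the last step left them, time stands still between calls to the robot, and variables do not carry over. Pictures are saved under pics/ and viewed, at most 10 in all, crops included, and the job is handed in when it is done.

```bash
mkdir -p pics; ls; python3 - <<'E'
from workcell import arm
import cv2
for n in ("scene","side"):
    cv2.imwrite(f"pics/{n}0.png",arm.snapshot(n)[:,:,::-1])
s=arm.sense(); print(s)
for n in ("scene","side","wrist"): print(arm.calibration(n))
E
```

```text
pics
{'time_s': 0.1, 'joints': array([ 1.30561880e+00,  3.53581518e-01,  1.63405094e+00, -1.30814358e-05,
        1.15520077e+00, -2.40529600e-03]), 'joint_vel': array([ 0.00081622, -0.00283358, -0.00134016,  0.00044962,  0.00013813,
       -0.00029325]), 'tau': array([ 1.00006549e-03, -5.94905913e+01, -3.34930766e+01,  6.98900199e-02,
        1.83439959e-02,  3.10508611e-06]), 'position': array([0.1622999 , 0.60334435, 0.40404076]), 'ee_rot': array([[-9.65674955e-01,  2.59753312e-01, -3.13580628e-04],
       [ 2.59753501e-01,  9.65674209e-01, -1.20034688e-03],
       [-8.97735294e-06, -1.24059859e-03, -9.99999230e-01]]), 'force': array([-1.11826095, -0.45049209, -1.04293503]), 'wrist_torque': array([-0.0053423 ,  0.00449072, -0.00525   ]), 'finger_force': 0.0, 'grip_width': 0.09219725450781494}
{'K': array([[420.09297249,   0.        , 286.36757791],
       [  0.        , 420.09297249, 212.39920464],
       [  0.        ,   0.        ,   1.        ]]), 'rvec': array([ 2.32458751,  0.92266685, -0.30375992]), 'tvec': array([-0.43723356, -0.22577615,  1.34149436])}
{'K': array([[505.19101139,   0.        , 275.45880691],
       [  0.        , 505.19101139, 209.68350732],
       [  0.        ,   0.        ,   1.        ]]), 'rvec': array([ 0.30264374, -2.66770359,  1.44916895]), 'tvec': array([0.55911237, 0.10329766, 1.05040394])}
{'K': array([[338.0144644 ,   0.        , 276.94953175],
       [  0.        , 338.0144644 , 208.77359863],
       [  0.        ,   0.        ,   1.        ]]), 'rvec': array([-2.31322779, -1.77520233, -0.24116094]), 'tvec': array([-0.62552871, -0.03076887,  0.39036897])}
```

View pics/scene0.png

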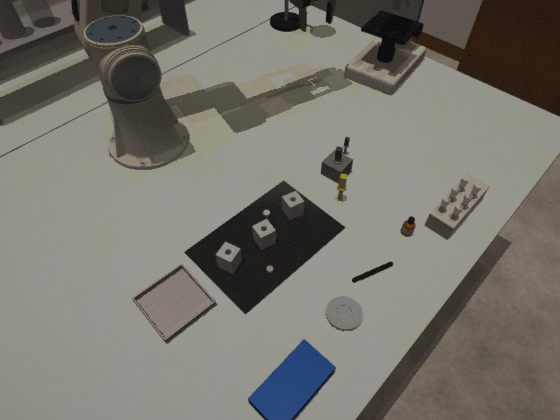

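View pics/side0.png

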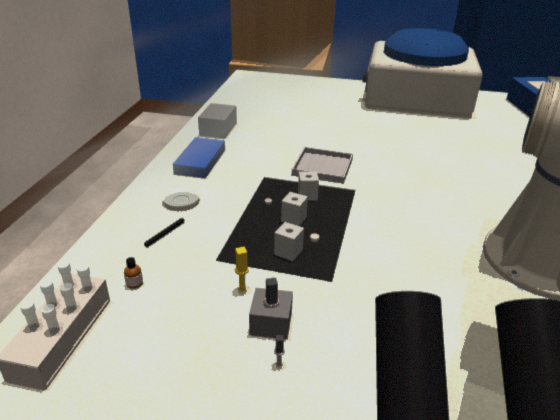

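Scene shows three adapters (bores near (229,252), (263,229), (292,200)), and the stand with the dark handle at (338,152). The yellow gauge is at (342,180) and the small dark decoy at (347,142). In the side view the bores are near (309,177), (295,199), (290,230) and the handle top is near (271,284).

```bash
cat > h.py <<'E'
import numpy as np, cv2
from workcell import arm
def P(c):
    R=cv2.Rodrigues(c["rvec"])[0]; return c["K"],R,np.asarray(c["tvec"]).ravel()
def ray(c,p):
    K,R,t=P(c); d=R.T@np.linalg.solve(K,[p[0],p[1],1.]); return -R.T@t,d/np.linalg.norm(d)
def tri(obs):  # [(calib,pixel)...] least squares point, residual
    A=np.zeros((3,3));b=np.zeros(3);L=[]
    for c,p in obs:
        o,d=ray(c,p);M=np.eye(3)-np.outer(d,d);A+=M;b+=M@o;L.append((M,o))
    X=np.linalg.solve(A,b);return X,max(np.linalg.norm(M@(X-o)) for M,o in L)
def atz(c,p,z):
    o,d=ray(c,p);return o+d*(z-o[2])/d[2]
def proj(c,X):
    K,R,t=P(c);q=K@(R@np.asarray(X)+t);return q[:2]/q[2]
E
python3 - <<'E'
from h import *
np.set_printoptions(precision=4,suppress=True)
S=arm.calibration("scene");D=arm.calibration("side")
for n,a,b in (("a",(229,252),(309,177)),("b",(263,229),(295,199)),("c",(292,200),(290,230)),("h",(338,152),(271,283)),("tray",(174,302),(323,164)),("yel",(343,177),(241,250)),("plug1",(270,269),(268,201)),("cap",(267,212),(315,238))):
    print(n,*tri([(S,a),(D,b)]))
W=arm.calibration("wrist");s=arm.sense();K,R,t=P(W)
T=s["ee_rot"];print("cam in tool",T.T@(-R.T@t-s["position"]),"\n",T.T@R.T)
for z in(0.06,):print([atz(W,p,z) for p in((0,0),(560,0),(560,420),(0,420))])
E
```

```text
a [ 0.5215 -0.1266  0.0548] 0.0026063017719824793
b [ 0.5344 -0.0207  0.0553] 0.0010869816565760783
c [0.5226 0.1003 0.0557] 0.0015798315887017723
h [0.5155 0.3018 0.0877] 0.000654253231406632
tray [ 0.5065 -0.2922  0.0073] 0.0015252291896345935
yel [0.5877 0.2319 0.0916] 0.001148447792671749
plug1 [ 0.6085 -0.0725  0.0074] 0.0013250090715781323
cap [0.4759 0.0508 0.0083] 0.0014522938523621914
cam in tool [0.0756 0.0011 0.0204] 
 [[ 0.0009 -0.9634 -0.2681]
 [ 1.      0.0009  0.0004]
 [-0.0002 -0.2681  0.9634]]
[array([-0.062 ,  0.4209,  0.06  ]), array([0.0611, 0.8796, 0.06  ]), array([0.519 , 0.8608, 0.06  ]), array([0.3453, 0.2098, 0.06  ])]
```

```bash
python3 -m crank '[[[-0.042,-0.02,0],[0,0,0]],[[-0.042,-0.02,0],[0,0,0]],[[-0.042,-0.02,0],[0,0,0]],[[-0.042,-0.02,0],[0,0,0]],[[-0.042,-0.02,0],[0,0,0]],[[-0.042,-0.02,0],[0,0,0]],[[-0.042,-0.02,0],[0,0,0]],[[-0.042,-0.02,0],[0,0,0]],[[-0.042,-0.02,0],[0,0,0]],[[-0.042,-0.02,0],[0,0,0]],[[0,0,0],[0,0,8.5]],[[0,0,0],[0,0,8.5]],[[0,0,0],[0,0,8.5]],[[0,0,0],[0,0,8.5]],[[0,0,0],[0,0,8.5]],[[0,0,0],[0,0,8.5]],[[0,0,0],[0,0,8.5]],[[0,0,0],[0,0,8.5]],[[0,0,0],[0,0,7]],[[0,0,0],[0,0,0]]]' 50
cat > look.py <<'E'
import sys
from h import *
import json
n=sys.argv[1]
c=arm.calibration("wrist");im=arm.snapshot("wrist")
cv2.imwrite(f"pics/{n}.png",im[:,:,::-1]);json.dump({k:np.asarray(v).tolist() for k,v in c.items()},open(f"{n}.json","w"))
s=arm.sense();print(s["time_s"],s["position"],s["ee_rot"].round(4).tolist(),s["joints"].round(2))
E
python3 look.py w1
```

```text
time_s: 2.1
position: [0.5159, 0.3013, 0.4043]
ee_rot: [[0.003, 1.0, -0.001], [1.0, -0.003, -0.0], [-0.0, -0.001, -1.0]]
force: [-0.5, 0.1, 0.6]
grip_width: 0.0462
finger_force: 0.0
2.15 [0.51588646 0.30124939 0.40439065] [[-0.0017, 1.0, -0.0005], [1.0, 0.0017, -0.0003], [-0.0003, -0.0005, -1.0]] [ 0.53  0.31  1.69 -0.    1.14  0.52]
```

View pics/w1.png

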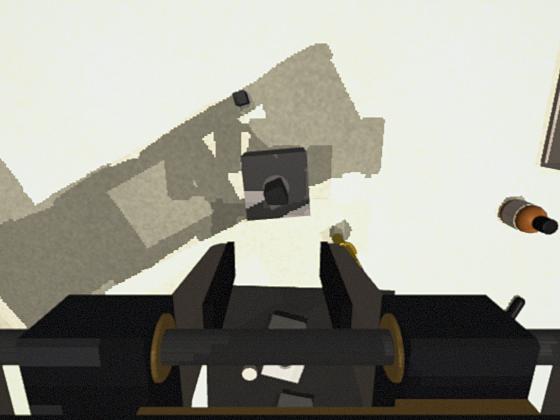

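The stand is at (277,183) in the wrist view, with the handle at about (276,190) and turned. The small decoy is at (241,98) and the yellow gauge at (345,245). I'll enlarge and brighten this area.

```bash
python3 - <<'E'
import cv2,numpy as np
im=cv2.imread("pics/w1.png")[140:230,230:330].astype(float)
im=np.clip(255*(im/140)**0.6,0,255).astype(np.uint8)
im=cv2.resize(im,None,fx=6,fy=6,interpolation=cv2.INTER_CUBIC)
cv2.imwrite("pics/w1c.png",im)
E
```

```text
(no output)
```

View pics/w1c.png

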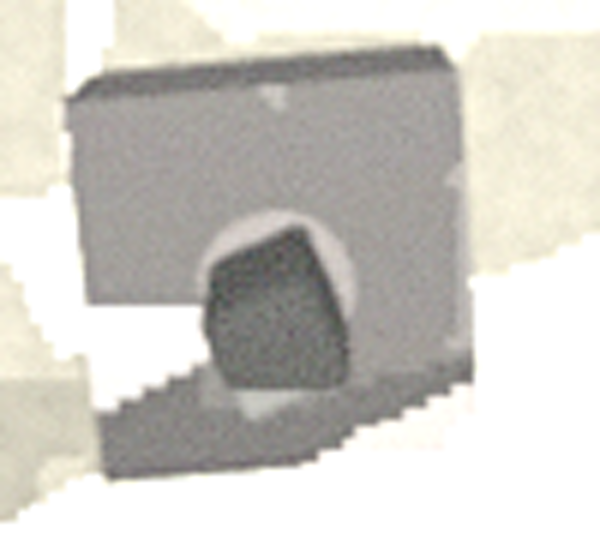

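```bash
python3 -m crank '[[[-0.025,0,0.025],[0,0,0]],[[-0.025,0,0.025],[0,0,0]],[[0,0,0.025],[0,0,0]],[[0,0,0],[0,0,0]],[[0,0,0],[0,0,0]]]'
python3 look.py w2
cat > fit.py <<'E'
import json
from h import *
from scipy.optimize import minimize
np.set_printoptions(precision=4,suppress=True)
V=[]
for n in("w1","w2"):
    c={k:np.array(v) for k,v in json.load(open(n+".json")).items()};im=cv2.imread(f"pics/{n}.png")
    u,v=proj(c,(.515,.302,.075)).astype(int);r=22 if n=="w1" else 30
    g=cv2.GaussianBlur(im.max(2),(3,3),0);m=np.zeros(g.shape,np.uint8)
    m[v-r:v+r,u-r:u+r]=g[v-r:v+r,u-r:u+r]
    print(n,(u,v));V.append((c,im,g,u,v,r))
    f=np.clip(255*(im[v-40:v+40,u-40:u+40]/140.)**.6,0,255).astype(np.uint8)
    cv2.imwrite(f"pics/{n}_z.png",cv2.resize(f,None,fx=6,fy=6,interpolation=cv2.INTER_CUBIC))
    print(np.histogram(g[v-r:v+r,u-r:u+r],bins=range(0,160,8))[0])
E
python3 fit.py; python3 -c "
import cv2;cv2.imwrite('pics/z2.png',cv2.hconcat([cv2.imread('pics/w2_z.png')]))"
```

```text
time_s: 2.65
position: [0.5161, 0.2515, 0.3299]
ee_rot: [[-0.001, 1.0, -0.001], [1.0, 0.001, -0.0], [-0.0, -0.001, -1.0]]
force: [0.4, 0.6, -0.2]
grip_width: 0.0463
finger_force: 0.0
2.7 [0.51640362 0.25180255 0.33068576] [[-0.0007, 1.0, 0.001], [1.0, 0.0007, 0.0006], [0.0006, 0.001, -1.0]] [0.45 0.36 1.81 0.   0.97 0.45]
w1 (np.int64(275), np.int64(198))
[  0   0   0 112 186 201 411  93 411  75  54  60  49  11  14   8   8  18
  40]
w2 (np.int64(275), np.int64(153))
[   0    0    0    6   39  101  458  303 1370  111   78  609  246   51
   39   47   40   44    5]
```

View pics/w2_z.png

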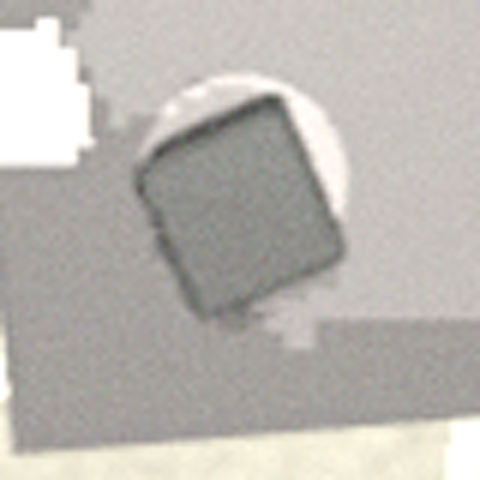

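The handle's top face is clear in w2, with corners at about (281,129), (292.5,155), (269,166) and (258,143), so it is yawed about 25°.

```bash
cat > g.py <<'E'
import json
from h import *
from scipy.optimize import least_squares
np.set_printoptions(precision=4,suppress=True)
C={n:{k:np.array(v) for k,v in json.load(open(n+".json")).items()} for n in("w1","w2")}
q=np.array([(281.3,129.2),(292.5,154.7),(269.2,166),(258,143)])
def cor(p):
    x,y,z,a=p;i=np.arange(4)*np.pi/2
    return np.c_[x+.009*2**.5*np.cos(a+i),y+.009*2**.5*np.sin(a+i),np.full(4,z)]
def f(p): # order: match cyc
    return np.concatenate([proj(C["w2"],X)-t for X,t in zip(cor(p),q)])
best=min((least_squares(f,[.515,.302,.098,a]) for a in np.arange(8)*.785),key=lambda r:r.cost)
f2=lambda p:np.concatenate([proj(C["w2"],X)-t for X,t in zip(cor(p)[::-1],q)])
b2=min((least_squares(f2,[.515,.302,.098,a]) for a in np.arange(8)*.785),key=lambda r:r.cost)
for b in(best,b2):print(b.x,b.cost,"flat yaw deg",(np.degrees(b.x[3])-45)%90)
b=min(best,b2,key=lambda r:r.cost)
for z in(b.x[2],b.x[2]-.044):
    X=cor(b.x);X[:,2]=z;print("w1 crop6",[(6*(proj(C["w1"],p)-(230,140))).round() for p in X])
o,d=ray(C["w2"],q.mean(0));print("centre at .098",atz(C["w2"],q.mean(0),.098))
E
python3 g.py
```

```text
[ 0.4892 -0.2782 -6.1686  1.4912] 706.8162958625716 flat yaw deg 40.43828123203485
[0.5149 0.306  0.0767 2.821 ] 1.037016451419754 flat yaw deg 26.634153043794157
w1 crop6 [array([197., 303.]), array([249., 403.]), array([352., 353.]), array([301., 252.])]
w1 crop6 [array([207., 249.]), array([253., 338.]), array([344., 294.]), array([298., 203.])]
centre at .098 [0.515 0.308 0.098]
```

```bash
python3 - <<'E'
from h import *
import json
C={n:{k:np.array(v) for k,v in json.load(open(n+".json")).items()} for n in("w1","w2")}
S=arm.calibration("scene");D=arm.calibration("side")
print("stand corner",tri([(C["w1"],(248.3,219.5)),(C["w2"],(237.5,188))]))
print("handle r corner",tri([(C["w1"],(288.5,198.5)),(C["w2"],(292.5,154.7))]))
for z in(.077,.098):
    X=atz(C["w2"],(275.2,148.2),z);print(z,"scene",proj(S,X),"side",proj(D,X))
for n,X in(("scene",(.515,.307,.098)),("side",(.515,.307,.098))):
    c=arm.calibration(n);u,v=proj(c,X).astype(int);im=cv2.imread(f"pics/{n}0.png")[v-20:v+30,u-25:u+25]
    im=np.clip(255*(im/200.)**.6,0,255).astype(np.uint8);cv2.imwrite(f"pics/{n}_h.png",cv2.resize(im,(400,400),interpolation=cv2.INTER_CUBIC));print(n,u-25,v-20)
cv2.imwrite("pics/h2.png",cv2.hconcat([cv2.imread("pics/scene_h.png"),cv2.imread("pics/side_h.png")]))
E
```

```text
stand corner (array([0.48540869, 0.27211428, 0.04637631]), np.float64(0.0006203818382596243))
handle r corner (array([0.52693224, 0.30118749, 0.07228821]), np.float64(1.8686897730700013e-05))
0.077 scene [338.1401256  153.77449675] side [270.36841434 289.66333532]
0.098 scene [339.40299397 148.0540489 ] side [270.16820874 280.87450639]
scene 314 128
side 245 260
```

View pics/h2.png

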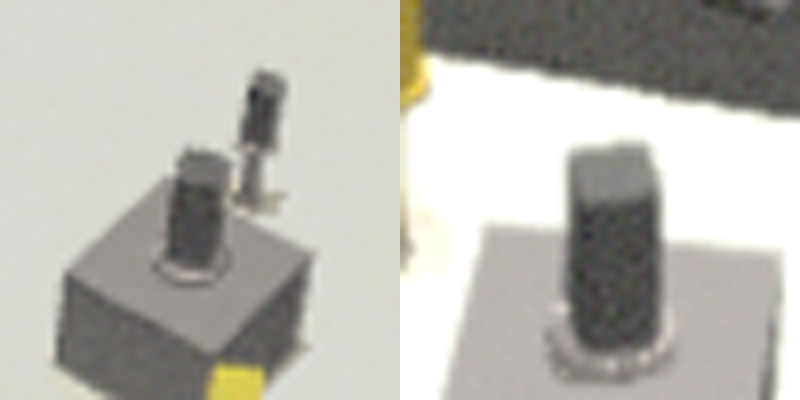

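The top centre predicted at z=0.098 is (339,148) in scene and (270,281) in side, and the crops show it there. So the gauge axis is at (0.515,0.308), the handle centre is at z≈0.076, and the yaw is 26.6°.

```bash
python3 -m crank '[[[0,0,0],[0,0,-7]],[[0,0,0],[0,0,-7]],[[0,0,0],[0,0,-7]],[[0,0,0],[0,0,-5.6]],[[0.025,0.012,0],[0,0,0]],[[0.026,0.012,0],[0,0,0]],[[0,0,0],[0,0,0]],[[0,0,0],[0,0,0]]]'
python3 - <<'E'
from h import *
s=arm.sense();R=s["ee_rot"];print(s["position"],np.degrees(np.arctan2(R[1,0],R[0,0])),R[:,2],R.T@(np.array([.515,.308,.2495])-s["position"]))
E
```

```text
time_s: 3.5
position: [0.5147, 0.3085, 0.3309]
ee_rot: [[-0.449, 0.893, 0.002], [0.893, 0.449, 0.001], [-0.0, 0.002, -1.0]]
force: [-1.4, -0.3, -0.8]
grip_width: 0.0458
finger_force: 0.0
[0.51471139 0.30852908 0.33088368] 116.68997665478012 [ 1.61001310e-03  7.44024292e-04 -9.99998427e-01] [-0.00059758 -0.00012405  0.08138363]
```

Aligned. Descend, grip, then lift.

```bash
python3 -m crank '[[[0,0,0.03],[0,0,0]],[[0,0,0.03],[0,0,0]],[[0,0,0.015],[0,0,0]],[[0,0,0.006],[0,0,0]],[[0,0,0],[0,0,0]]]' 50 40
python3 -m crank '[[[0,0,0],[0,0,0]],[[0,0,0],[0,0,0]],[[0,0,0],[0,0,0]],[[0,0,0],[0,0,0]],[[0,0,0],[0,0,0]],[[0,0,0],[0,0,0]]]' 0 60
```

```text
time_s: 4.0
position: [0.5148, 0.3074, 0.2486]
ee_rot: [[-0.447, 0.895, -0.001], [0.895, 0.447, -0.0], [-0.0, -0.001, -1.0]]
force: [0.2, -0.2, 0.8]
grip_width: 0.046
finger_force: 0.0
time_s: 4.6
position: [0.5148, 0.3078, 0.2494]
ee_rot: [[-0.447, 0.895, 0.001], [0.895, 0.447, 0.0], [-0.0, 0.001, -1.0]]
force: [0.0, -0.7, 6.0]
grip_width: 0.0176
finger_force: 60.0
```

```bash
python3 -m crank '[[[0,0,-0.02],[0,0,0]],[[0,0,-0.03],[0,0,0]],[[0,0,-0.05],[0,0,0]],[[0,0,-0.05],[0,0,0]],[[-0.0467,-0.0081,0],[0,0,0]],[[-0.0467,-0.0081,0],[0,0,0]],[[-0.0467,-0.0081,0],[0,0,0]],[[-0.0467,-0.0081,0],[0,0,0]],[[-0.0467,-0.0081,0],[0,0,0]],[[-0.0467,-0.0081,0],[0,0,0]],[[-0.0467,-0.0081,0],[0,0,0]],[[0,0,0],[0,0,-8]],[[0,0,0],[0,0,-8]],[[0,0,0],[0,0,-8]],[[0,0,0],[0,0,-8]],[[0,0,0],[0,0,-8]],[[0,0,0],[0,0,-8]],[[0,0,0],[0,0,-8]],[[0,0,0],[0,0,-7.4]],[[0,0,0],[0,0,0]]]'
python3 -m crank '[[[0,0,0],[0,0,0]],[[0,0,0],[0,0,0]]]'
python3 look.py w3
```

```text
time_s: 6.6
position: [0.6098, -0.0101, 0.3984]
ee_rot: [[-1.0, -0.001, -0.001], [-0.001, 1.0, -0.0], [0.001, -0.0, -1.0]]
force: [-0.4, -0.6, -0.9]
grip_width: 0.0174
finger_force: 60.0
time_s: 6.8
position: [0.6099, -0.0101, 0.3986]
ee_rot: [[-1.0, 0.004, -0.0], [0.004, 1.0, 0.0], [0.0, 0.0, -1.0]]
force: [-0.2, 0.6, -0.9]
grip_width: 0.0172
finger_force: 60.0
6.85 [ 0.6099316  -0.01013732  0.39859172] [[-1.0, 0.0033, -0.0002], [0.0033, 1.0, 0.0], [0.0002, 0.0, -1.0]] [-0.02  0.34  1.67  0.    1.13 -1.59]
```

View pics/w3.png

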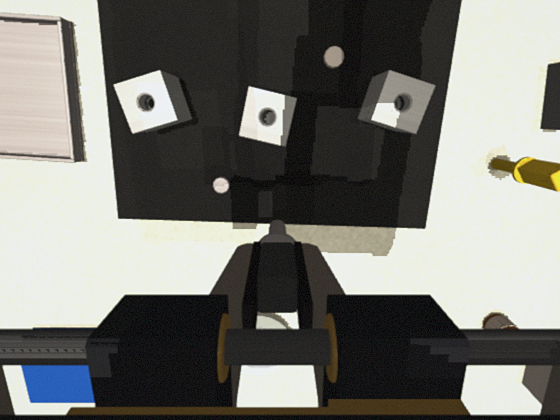

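Wrist view: bores at about (147,101), (267,117) and (402,102). Plug at (221,185), cap at (334,57), tray at left, and the held gauge's pin tip at about (277,224). I'll take a second wrist view and refine by detection.

```bash
python3 -m crank '[[[0.04,0,0.03],[0,0,0]],[[0,0,0],[0,0,0]],[[0,0,0],[0,0,0]],[[0,0,0],[0,0,0]]]'
python3 look.py w4
cat > bore.py <<'E'
import json,sys
from h import *
np.set_printoptions(precision=4,suppress=True)
def load(n): return {k:np.array(v) for k,v in json.load(open(n+".json")).items()},cv2.imread(f"pics/{n}.png")
def bore(n,X0,zt=.059,r=9):
    c,im=load(n);g=im.mean(2);u,v=proj(c,X0).round().astype(int)
    for _ in range(4):  # dark blob, threshold half between dark core and face
        w=g[v-r:v+r+1,u-r:u+r+1];t=(np.percentile(w,5)+np.percentile(w,80))/2
        k,lab,st,ce=cv2.connectedComponentsWithStats(cv2.resize((w),None,fx=4,fy=4,interpolation=cv2.INTER_CUBIC).__lt__(t).astype(np.uint8))
        i=1+np.argmax(st[1:,4]-30*np.hypot(*(ce[1:]-(4*r+2)).T))
        p=(ce[i]+.5)/4-.5+(u-r,v-r);u,v=p.round().astype(int)
    return c,p,st[i,2:]/4
if __name__=="__main__":
    for nm,X in(("a",(.523,-.127,.059)),("b",(.533,-.0207,.059)),("c",(.523,.1,.059))):
        o=[bore(n,X) for n in sys.argv[1:]]
        print(nm,[x[1] for x in o],[x[2] for x in o],tri([(x[0],x[1]) for x in o]),*[atz(x[0],x[1],.059)[:2] for x in o])
E
python3 bore.py w3 w4
python3 - <<'E'
from h import *;import json
c={k:np.array(v) for k,v in json.load(open("w3.json")).items()}
print("tip px",proj(c,(.6099,-.0101,.3986-.2464)))
for f in("w3","w4"):
    c={k:np.array(v) for k,v in json.load(open(f+".json")).items()};im=cv2.imread(f"pics/{f}.png")
    for X in((.523,-.127,.059),(.533,-.0207,.059),(.523,.1,.059)):
        u,v=proj(c,X).astype(int);print(f,u,v)
    t=[cv2.resize(im[v-35:v+35,u-35:u+35],(260,260),interpolation=cv2.INTER_CUBIC) for u,v in [proj(c,X).astype(int) for X in((.523,-.127,.059),(.533,-.0207,.059),(.523,.1,.059))]]
    cv2.imwrite(f"pics/{f}_t.png",cv2.hconcat(t))
cv2.imwrite("pics/t34.png",cv2.vconcat([cv2.imread("pics/w3_t.png"),cv2.imread("pics/w4_t.png")]))
E
```

```text
time_s: 7.25
position: [0.5709, -0.0101, 0.3695]
ee_rot: [[-1.0, 0.002, 0.002], [0.002, 1.0, -0.0], [-0.002, -0.0, -1.0]]
force: [0.4, 1.0, -1.4]
grip_width: 0.0178
finger_force: 60.0
7.3 [ 0.57112364 -0.01009782  0.36969627] [[-1.0, 0.0016, 0.0024], [0.0016, 1.0, -0.0001], [-0.0024, -0.0, -1.0]] [-0.02  0.31  1.79 -0.    1.05 -1.59]
a [array([145.8677, 102.0439]), array([138.0013, 147.3866])] [array([ 15.75,  16.25, 800.25]), array([ 18.  ,  16.25, 841.  ])] (array([ 0.5231, -0.1278,  0.0562]), np.float64(9.872995696230244e-06)) [ 0.5232 -0.1268] [ 0.5228 -0.1267]
b [array([266.9752, 116.4967]), array([266.0096, 162.4257])] [array([ 15.75,  16.5 , 822.  ]), array([ 16.75,  16.5 , 808.  ])] (array([ 0.5361, -0.0181,  0.056 ]), np.float64(0.0002531057637546031)) [ 0.5361 -0.0178] [ 0.5357 -0.0183]
c [array([401.8779, 102.2432]), array([409.7445, 148.2407])] [array([ 15.5 ,  15.75, 745.5 ]), array([ 15.75,  15.75, 688.  ])] (array([0.524 , 0.1048, 0.0564]), np.float64(2.5046573330761502e-05)) [0.524  0.1039] [0.5237 0.1038]
tip px [275.23973359 225.83847252]
w3 145 101
w3 263 113
w3 397 101
w4 137 147
w4 263 159
w4 405 147
```

View pics/t34.png

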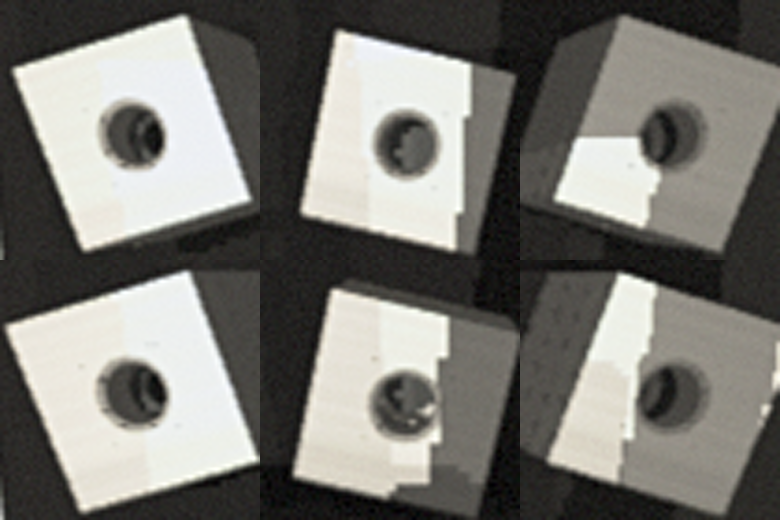

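Rims are round and clear in both views: a (137.8,148), b (266.8,163) and c (411.5,149) in w4. Next I check where the held pin appears, to cancel camera bias.

```bash
python3 - <<'E'
import cv2,numpy as np
t=[]
for f in("w3","w4"):
    im=cv2.imread(f"pics/{f}.png")[205:255,252:302].astype(float)
    t.append(cv2.resize(np.clip(255*(im/220)**.5,0,255).astype(np.uint8),(400,400),interpolation=cv2.INTER_CUBIC))
cv2.imwrite("pics/tip.png",cv2.hconcat(t))
E
```

```text
(no output)
```

View pics/tip.png

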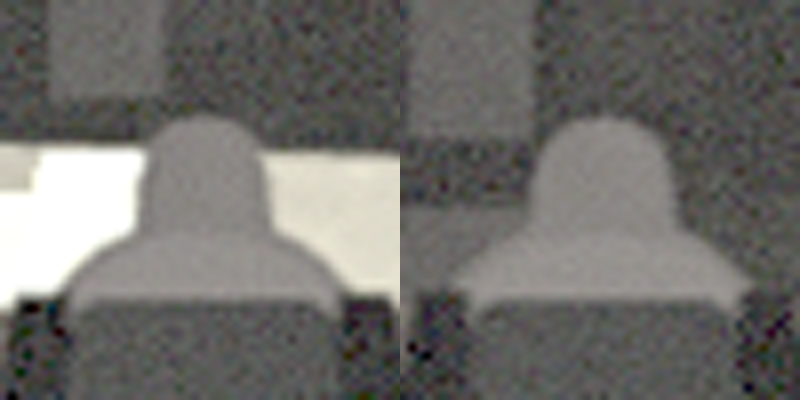

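```bash
python3 - <<'E'
from h import *;import json
np.set_printoptions(precision=4,suppress=True)
B={"a":{"w3":(145.9,102),"w4":(137.9,147.9)},"b":{"w3":(267.1,116.6),"w4":(266.6,162.8)},"c":{"w3":(403,102.3),"w4":(411.2,148.8)}}
T={"w3":(.6099,-.0101,.3986),"w4":(.5711,-.0101,.3697)}
for f in T:
    c={k:np.array(v) for k,v in json.load(open(f+".json")).items()}
    x,y,z=T[f];px={"w3":(277.2,219.4),"w4":(277.4,219.4)}[f]
    print(f,"pred",proj(c,(x-.0055,y,z-.2460)),"meas",px)
    X=atz(c,px,z-.2460);off=X[:2]-(x-.0055,y);print("tip off world",off)
    for k in B: print(k,atz(c,B[k][f],.059)[:2],"corr",atz(c,B[k][f],.059)[:2]-off)
E
```

```text
w3 pred [275.203  218.5387] meas (277.2, 219.4)
tip off world [0.0006 0.0014]
a [ 0.5231 -0.1267] corr [ 0.5225 -0.1281]
b [ 0.5362 -0.0177] corr [ 0.5355 -0.0191]
c [0.5241 0.1049] corr [0.5235 0.1035]
w4 pred [275.2271 218.1451] meas (277.4, 219.4)
tip off world [0.0009 0.0015]
a [ 0.5232 -0.1268] corr [ 0.5223 -0.1283]
b [ 0.536  -0.0178] corr [ 0.5351 -0.0193]
c [0.5242 0.1051] corr [0.5233 0.1035]
```

```bash
python3 -m crank '[[[0.0358,-0.0091,0],[0,0,0]],[[0,0,0.03],[0,0,0]],[[0,0,0.028],[0,0,0]],[[0,0,0],[0,0,0]],[[0,0,0],[0,0,0]]]'
python3 look.py w5
```

```text
time_s: 7.8
position: [0.5351, -0.0192, 0.3114]
ee_rot: [[-1.0, 0.001, 0.0], [0.001, 1.0, -0.0], [-0.0, -0.0, -1.0]]
force: [0.1, -0.3, -0.7]
grip_width: 0.0179
finger_force: 60.0
7.85 [ 0.5353542  -0.01918581  0.31199163] [[-1.0, 0.0011, 0.0018], [0.0011, 1.0, -0.0001], [-0.0018, -0.0001, -1.0]] [-0.04  0.33  1.91 -0.    0.9  -1.61]
```

View pics/w5.png

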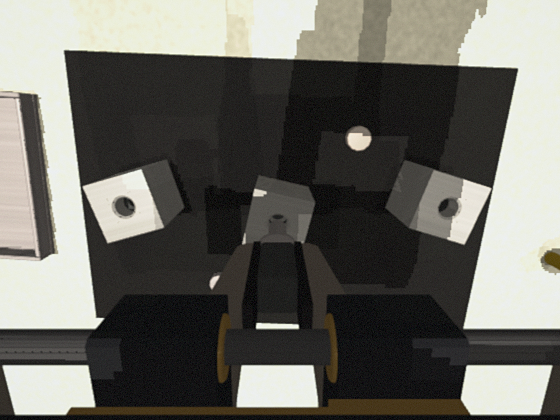

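The pin is directly over b's bore at about (277,217). Descend and feel.

```bash
python3 -m crank '[[[0,0,0.005],[0,0,0]],[[0,0,0.004],[0,0,0]],[[0,0,0.004],[0,0,0]],[[0,0,0.004],[0,0,0]],[[0,0,0],[0,0,0]]]'
```

```text
time_s: 8.35
position: [0.534, -0.0191, 0.2931]
ee_rot: [[-1.0, 0.001, -0.001], [0.001, 1.0, 0.0], [0.001, 0.0, -1.0]]
force: [0.2, -0.4, -2.0]
grip_width: 0.0176
finger_force: 60.0
```

```bash
python3 -m crank '[[[0,0,0.004],[0,0,0]],[[0,0,0.004],[0,0,0]],[[0,0,0.004],[0,0,0]],[[0,0,0.002],[0,0,0]],[[0,0,0],[0,0,0]]]'
```

```text
time_s: 8.85
position: [0.534, -0.0191, 0.2793]
ee_rot: [[-1.0, 0.001, -0.001], [0.001, 1.0, 0.0], [0.001, 0.0, -1.0]]
force: [-0.2, -1.1, -1.2]
grip_width: 0.0176
finger_force: 60.0
```

b is free past 17.5 mm, so it is good. Press home.

```bash
python3 -m crank '[[[0,0,0.005],[0,0,0]],[[0,0,0.005],[0,0,0]],[[0,0,0.004],[0,0,0]],[[0,0,0.004],[0,0,0]],[[0,0,0],[0,0,0]]]'; python3 -m crank '[[[0,0,0.002],[0,0,0]],[[0,0,0.001],[0,0,0]],[[0,0,0],[0,0,0]]]'
```

```text
time_s: 9.35
position: [0.5341, -0.0192, 0.2612]
ee_rot: [[-1.0, 0.001, -0.0], [0.001, 1.0, -0.0], [0.0, -0.0, -1.0]]
force: [-0.5, 0.4, -2.3]
grip_width: 0.0175
finger_force: 60.0
time_s: 9.65
position: [0.5341, -0.0191, 0.2586]
ee_rot: [[-1.0, 0.001, -0.0], [0.001, 1.0, 0.0], [0.0, 0.0, -1.0]]
force: [-1.0, -0.6, 0.4]
grip_width: 0.0175
finger_force: 60.0
```

```bash
python3 -m crank '[[[0,0,0.001],[0,0,0]],[[0,0,0.001],[0,0,0]],[[0,0,0],[0,0,0]]]';python3 -c "
from h import *
s=arm.sense();print(s['position'],s['force'],s['tau'])"
```

```text
time_s: 9.95
position: [0.5342, -0.0192, 0.2583]
ee_rot: [[-1.0, 0.001, 0.0], [0.001, 1.0, -0.0], [-0.0, -0.0, -1.0]]
force: [-6.4, -1.0, 22.5]
grip_width: 0.0172
finger_force: 60.0
[ 0.53423994 -0.01916732  0.25826962] [-6.3722461  -0.95613822 22.45070122] [-8.18265660e-03 -4.30957460e+01 -2.22428513e+01 -1.31801097e-02
 -2.36485787e+00 -5.34538303e-04]
```

Stopped at TCP z 0.2583 with 22 N, exactly the predicted home height, so b is done. Withdraw and go over a.

```bash
python3 -m crank '[[[0,0,-0.01],[0,0,0]],[[0,0,-0.015],[0,0,0]],[[0,0,-0.02],[0,0,0]],[[0,0,-0.023],[0,0,0]],[[0.0043,-0.0363,0],[0,0,0]],[[0.0043,-0.0363,0],[0,0,0]],[[0.0043,-0.0363,0],[0,0,0]],[[0,0,0],[0,0,0]],[[0,0,0],[0,0,0]],[[0,0,0],[0,0,0]]]'; python3 look.py w6
```

```text
time_s: 10.95
position: [0.5211, -0.1274, 0.3246]
ee_rot: [[-1.0, 0.001, -0.0], [0.001, 1.0, 0.0], [0.0, 0.0, -1.0]]
force: [0.2, 0.7, -1.9]
grip_width: 0.0177
finger_force: 60.0
11.0 [ 0.52118209 -0.12716838  0.32456854] [[-1.0, 0.0002, -0.0003], [0.0002, 1.0, 0.0003], [0.0003, 0.0003, -1.0]] [-0.24  0.31  1.9   0.    0.93 -1.81]
```

```bash
python3 -m crank '[[[-0.0012,-0.001,0.005],[0,0,0]],[[0,0,0.008],[0,0,0]],[[0,0,0],[0,0,0]]]';python3 -m crank '[[[0,0,0.005],[0,0,0]],[[0,0,0.004],[0,0,0]],[[0,0,0.004],[0,0,0]],[[0,0,0],[0,0,0]]]'
```

```text
time_s: 11.3
position: [0.522, -0.1284, 0.3103]
ee_rot: [[-1.0, 0.0, -0.002], [0.0, 1.0, 0.001], [0.002, 0.001, -1.0]]
force: [-0.2, 0.1, -1.7]
grip_width: 0.0175
finger_force: 60.0
time_s: 11.7
position: [0.5221, -0.129, 0.298]
ee_rot: [[-1.0, 0.001, -0.001], [0.001, 1.0, 0.0], [0.001, 0.0, -1.0]]
force: [-0.5, -1.3, -0.9]
grip_width: 0.0179
finger_force: 60.0
```

```bash
python3 -m crank '[[[0,0,0.005],[0,0,0]],[[0,0,0.004],[0,0,0]],[[0,0,0.002],[0,0,0]],[[0,0,0.001],[0,0,0]],[[0,0,0.001],[0,0,0]],[[0,0,0],[0,0,0]]]'
```

```text
time_s: 12.3
position: [0.5225, -0.1291, 0.2874]
ee_rot: [[-1.0, 0.001, 0.0], [0.001, 1.0, -0.0], [-0.0, -0.0, -1.0]]
force: [-5.9, 2.1, 21.3]
grip_width: 0.0174
finger_force: 60.0
```

a stops firmly at exactly 17.5 mm depth, so it is the tight one. On to c.

```bash
python3 -m crank '[[[0,0,-0.01],[0,0,0]],[[0,0,-0.02],[0,0,0]],[[0,0,-0.02],[0,0,0]],[[0,0.0465,0],[0,0,0]],[[0,0.0465,0],[0,0,0]],[[0,0.0465,0],[0,0,0]],[[0,0.0465,0],[0,0,0]],[[0,0.0465,0],[0,0,0]],[[0,0,0],[0,0,0]],[[0,0,0],[0,0,0]]]'; python3 look.py w7
```

```text
time_s: 13.3
position: [0.5224, 0.1045, 0.3357]
ee_rot: [[-1.0, -0.002, -0.0], [-0.002, 1.0, -0.0], [0.0, -0.0, -1.0]]
force: [0.7, 0.3, -0.4]
grip_width: 0.0178
finger_force: 60.0
13.35 [0.5224957  0.10346512 0.33566865] [[-1.0, -0.0001, -0.0001], [-0.0001, 1.0, -0.0004], [0.0001, -0.0004, -1.0]] [ 0.19  0.29  1.9  -0.    0.96 -1.38]
```

```bash
python3 -m crank '[[[-0.0009,0,0.013],[0,0,0]],[[0,0,0.012],[0,0,0]],[[0,0,0],[0,0,0]]]';python3 -m crank '[[[0,0,0.005],[0,0,0]],[[0,0,0.004],[0,0,0]],[[0,0,0.004],[0,0,0]],[[0,0,0],[0,0,0]]]'
```

```text
time_s: 13.65
position: [0.5227, 0.1023, 0.3083]
ee_rot: [[-1.0, 0.003, -0.004], [0.003, 1.0, -0.001], [0.004, -0.001, -1.0]]
force: [-0.5, -0.1, -1.3]
grip_width: 0.0174
finger_force: 60.0
time_s: 14.05
position: [0.5233, 0.1034, 0.2972]
ee_rot: [[-1.0, 0.001, -0.001], [0.001, 1.0, -0.0], [0.001, -0.0, -1.0]]
force: [-0.6, 0.4, -1.3]
grip_width: 0.0176
finger_force: 60.0
```

```bash
python3 -m crank '[[[0,0,0.004],[0,0,0]],[[0,0,0.004],[0,0,0]],[[0,0,0.003],[0,0,0]],[[0,0,0.003],[0,0,0]],[[0,0,0],[0,0,0]]]'
```

```text
time_s: 14.55
position: [0.5233, 0.1035, 0.2832]
ee_rot: [[-1.0, 0.001, -0.001], [0.001, 1.0, -0.0], [0.001, -0.0, -1.0]]
force: [0.1, 0.1, -1.1]
grip_width: 0.0179
finger_force: 60.0
```

```bash
python3 -m crank '[[[0,0,0.005],[0,0,0]],[[0,0,0.005],[0,0,0]],[[0,0,0.005],[0,0,0]],[[0,0,0.005],[0,0,0]],[[0,0,0.003],[0,0,0]],[[0,0,0.002],[0,0,0]],[[0,0,0.001],[0,0,0]],[[0,0,0],[0,0,0]]]'
```

```text
time_s: 15.35
position: [0.5236, 0.1035, 0.2583]
ee_rot: [[-1.0, 0.001, 0.0], [0.001, 1.0, 0.0], [-0.0, 0.0, -1.0]]
force: [-3.2, -1.8, 10.7]
grip_width: 0.0177
finger_force: 60.0
```

```bash
python3 -m crank '[[[0,0,0.001],[0,0,0]],[[0,0,0],[0,0,0]],[[0,0,-0.015],[0,0,0]],[[0,0,-0.025],[0,0,0]],[[0,0,-0.05],[0,0,0]],[[0.0017,0.0409,0],[0,0,0]],[[0.0017,0.0409,0],[0,0,0]],[[0.0017,0.0409,0],[0,0,0]],[[0.0017,0.0409,0],[0,0,0]],[[0.0017,0.0409,0],[0,0,0]],[[0,0,0],[0,0,8]],[[0,0,0],[0,0,8]],[[0,0,0],[0,0,8]],[[0,0,0],[0,0,8]],[[0,0,0],[0,0,8]],[[0,0,0],[0,0,8]],[[0,0,0],[0,0,8]],[[0,0,0],[0,0,7.3]],[[0,0,0],[0,0,0]],[[0,0,0],[0,0,0]]]'
cat > d.py <<'E'
import sys
from h import *
np.set_printoptions(precision=4,suppress=True)
t=np.array([float(a) for a in sys.argv[1:4]])
s=arm.sense();R=s["ee_rot"];print(s["time_s"],s["position"],"yaw",np.degrees(np.arctan2(R[1,0],R[0,0])),"tool delta",R.T@(t-s["position"]),s["force"])
E
python3 d.py .5148 .3078 .31
```

```text
time_s: 17.35
position: [0.5151, 0.3079, 0.3464]
ee_rot: [[-0.452, 0.892, -0.0], [0.892, 0.452, -0.0], [-0.0, -0.0, -1.0]]
force: [0.2, -0.1, -1.0]
grip_width: 0.0174
finger_force: 60.0
17.35 [0.5151 0.3079 0.3464] yaw 116.86010983125527 tool delta [ 0.     -0.0003  0.0364] [ 0.178  -0.0811 -0.9537]
```

Over the stand. Insertion begins at TCP z≈0.296 and home is 0.2494.

```bash
python3 -m crank '[[[0,0,0.025],[0,0,0]],[[0,0,0.015],[0,0,0]],[[0,0,0.006],[0,0,0]],[[0,0,0.006],[0,0,0]],[[0,0,0.006],[0,0,0]],[[0,0,0],[0,0,0]]]'
```

```text
time_s: 17.95
position: [0.5151, 0.3079, 0.2882]
ee_rot: [[-0.449, 0.894, -0.001], [0.894, 0.449, -0.0], [-0.0, -0.001, -1.0]]
force: [-0.2, 0.4, -2.4]
grip_width: 0.0177
finger_force: 60.0
```

```bash
python3 -m crank '[[[0,0,0.012],[0,0,0]],[[0,0,0.012],[0,0,0]],[[0,0,0.009],[0,0,0]],[[0,0,0.005],[0,0,0]],[[0,0,0.001],[0,0,0]],[[0,0,0],[0,0,0]],[[0,0,0],[0,0,0]]]'
```

```text
time_s: 18.65
position: [0.5153, 0.308, 0.2496]
ee_rot: [[-0.448, 0.894, 0.0], [0.894, 0.448, 0.0], [0.0, 0.0, -1.0]]
force: [0.7, 0.6, -0.9]
grip_width: 0.0178
finger_force: 60.0
```

```bash
python3 -m crank '[[[0,0,0],[0,0,0]],[[0,0,0],[0,0,0]],[[0,0,0],[0,0,0]],[[0,0,0],[0,0,0]],[[0,0,-0.02],[0,0,0]],[[0,0,-0.03],[0,0,0]],[[0,0,-0.05],[0,0,0]],[[0,0,-0.04],[0,0,0]]]' 50
python3 - <<'E'
from h import *;import json
np.set_printoptions(precision=4,suppress=True)
c={k:np.array(v) for k,v in json.load(open("w4.json")).items()}
q=[(190,270),(5,325),(83,515),(258,462)]
X=np.array([atz(c,(137-35+x/3.714,147-35+(y-260)/3.714),.059)[:2] for x,y in q]);print(X,X.mean(0))
for i in range(4):
    e=X[(i+1)%4]-X[i];print(np.linalg.norm(e),np.degrees(np.arctan2(e[1],e[0]))%90)
# tray corners from w3: detect bright floor; coarse from scene/side
S=arm.calibration("scene");D=arm.calibration("side")
print([atz(S,p,.02) for p in((182,267),(215,302),(168,338),(134,299))])
c3={k:np.array(v) for k,v in json.load(open("w3.json")).items()}
print("tray right corners w3",atz(c3,(68,18),.02),atz(c3,(80,160),.02))
E
```

```text
time_s: 19.45
position: [0.5152, 0.308, 0.3918]
ee_rot: [[-0.448, 0.894, 0.001], [0.894, 0.448, 0.0], [0.0, 0.001, -1.0]]
force: [0.6, 0.7, -0.8]
grip_width: 0.0462
finger_force: 0.0
[[ 0.4961 -0.1112]
 [ 0.508  -0.154 ]
 [ 0.5514 -0.1418]
 [ 0.539  -0.0997]] [ 0.5236 -0.1267]
0.04446133771608534 15.515193238998435
0.045111475271452255 15.7312547564981
0.04389327653100321 16.45644324564806
0.044391949287040766 14.993919775233365
[array([ 0.4538, -0.2224,  0.02  ]), array([ 0.5842, -0.2285,  0.02  ]), array([ 0.5747, -0.3562,  0.02  ]), array([ 0.4412, -0.3532,  0.02  ])]
tray right corners w3 [ 0.4454 -0.2071  0.02  ] [ 0.5801 -0.2171  0.02  ]
```

Adapter a is 44.5 mm square at yaw 15.7° (matches the given size). Tray centre comes out at about (0.511,−0.288), and its rim at about 140 mm fits.

```bash
python3 -m crank '[[[0,0,0],[0,0,5.45]],[[0,0,0],[0,0,5.45]],[[-0.0469,-0.0124,0],[0,0,0]],[[-0.0469,-0.0124,0],[0,0,0]],[[-0.0469,-0.0124,0],[0,0,0]],[[-0.0469,-0.0124,0],[0,0,0]],[[-0.0469,-0.0124,0],[0,0,0]],[[-0.0469,-0.0124,0],[0,0,0]],[[-0.0469,-0.0124,0],[0,0,0]],[[-0.0469,-0.0124,0],[0,0,0]],[[-0.0469,-0.0124,0],[0,0,0]],[[0,0,0.05],[0,0,0]],[[0,0,0.05],[0,0,0]],[[0,0,0],[0,0,0]],[[0,0,0],[0,0,0]],[[0,0,0],[0,0,0]]]' 72
python3 d.py .5223 -.1285 .207
```

```text
time_s: 21.05
position: [0.5234, -0.1285, 0.292]
ee_rot: [[-0.272, 0.962, 0.003], [0.962, 0.272, -0.001], [-0.002, 0.003, -1.0]]
force: [1.2, 0.1, 0.4]
grip_width: 0.0663
finger_force: 0.0
21.05 [ 0.5234 -0.1285  0.292 ] yaw 105.7821416936371 tool delta [ 0.0004 -0.0013  0.085 ] [1.1614 0.0916 0.4196]
```

```bash
python3 -m crank '[[[0,0,0.035],[0,0,0]],[[0,0,0.03],[0,0,0]],[[0,0,0.015],[0,0,0]],[[0,0,0.005],[0,0,0]],[[0,0,0],[0,0,0]]]'
python3 -m crank '[[[0,0,0],[0,0,0]],[[0,0,0],[0,0,0]],[[0,0,0],[0,0,0]],[[0,0,0],[0,0,0]],[[0,0,0],[0,0,0]]]' 0 40
```

```text
time_s: 21.55
position: [0.5232, -0.1285, 0.2061]
ee_rot: [[-0.272, 0.962, 0.002], [0.962, 0.272, -0.0], [-0.001, 0.002, -1.0]]
force: [0.2, -0.6, -1.3]
grip_width: 0.0661
finger_force: 0.0
time_s: 22.05
position: [0.5227, -0.1287, 0.2057]
ee_rot: [[-0.271, 0.963, 0.001], [0.963, 0.271, -0.0], [-0.001, 0.001, -1.0]]
force: [-0.3, 1.0, 6.5]
grip_width: 0.0438
finger_force: 40.0
```

```bash
python3 -m crank '[[[0,0,-0.01],[0,0,0]],[[0,0,-0.03],[0,0,0]],[[0,0,-0.04],[0,0,0]],[[-0.0375,-0.0136,0],[0,0,0]],[[-0.0375,-0.0136,0],[0,0,0]],[[-0.0375,-0.0136,0],[0,0,0]],[[-0.0375,-0.0136,0],[0,0,0]],[[0,0,0],[0,0,0]],[[0,0,0],[0,0,0]],[[0,0,0],[0,0,0]]]'
python3 d.py .511 -.288 .207
python3 - <<'E'
from h import *
S=arm.calibration("scene");D=arm.calibration("side")
for n,c in(("scene",S),("side",D)):
    im=arm.snapshot(n);cv2.imwrite(f"pics/{n}1.png",im[:,:,::-1])
    o=cv2.imread(f"pics/{n}0.png").astype(float)
    # tray floor mask in the first picture, around expected centre
    u,v=proj(c,(.511,-.288,.004)).astype(int);f=o[v-3:v+4,u-3:u+4].reshape(-1,3).mean(0)
    m=(np.abs(o-f).max(2)<22).astype(np.uint8)
    m=cv2.morphologyEx(m,cv2.MORPH_OPEN,np.ones((3,3)));k,l,st,ce=cv2.connectedComponentsWithStats(m)
    i=l[v,u];print(n,(u,v),f,st[i],ce[i],atz(c,ce[i],.004))
E
```

```text
time_s: 23.05
position: [0.5103, -0.2869, 0.2846]
ee_rot: [[-0.271, 0.962, -0.001], [0.962, 0.271, 0.001], [0.001, -0.001, -1.0]]
force: [-0.4, -0.3, -3.3]
grip_width: 0.0436
finger_force: 40.0
23.05 [ 0.5103 -0.2869  0.2846] yaw 105.74708926823727 tool delta [-0.0013  0.0004  0.0776] [-0.4154 -0.3211 -3.2955]
scene (np.int64(176), np.int64(302)) [117.67346939 122.87755102 133.46938776] [ 138  270   74   68 2688] [174.25       302.78459821] [ 0.50843777 -0.29208844  0.004     ]
side (np.int64(320), np.int64(165)) [161.87755102 169.16326531 180.7755102 ] [298 153  51  23 846] [323.43262411 164.11702128] [ 0.50474762 -0.29970908  0.004     ]
```

Tray floor centroids agree to within a few mm; nudge toward them and lower.

```bash
python3 -m crank '[[[-0.004,-0.004,0.02],[0,0,0]],[[0,0,0.03],[0,0,0]],[[0,0,0.02],[0,0,0]],[[0,0,0.004],[0,0,0]],[[0,0,0.002],[0,0,0]],[[0,0,0.001],[0,0,0]],[[0,0,0],[0,0,0]]]'
```

```text
time_s: 23.85
position: [0.5084, -0.2927, 0.2087]
ee_rot: [[-0.272, 0.962, 0.001], [0.962, 0.272, -0.001], [-0.001, 0.001, -1.0]]
force: [0.6, 0.1, -2.0]
grip_width: 0.0437
finger_force: 40.0
```

```bash
python3 -m crank '[[[0,0,0.001],[0,0,0]],[[0,0,0.001],[0,0,0]],[[0,0,0],[0,0,0]]]'
```

```text
time_s: 24.15
position: [0.5082, -0.2928, 0.2067]
ee_rot: [[-0.271, 0.963, 0.001], [0.963, 0.271, -0.001], [-0.001, 0.001, -1.0]]
force: [-1.4, 0.9, 4.9]
grip_width: 0.0438
finger_force: 40.0
```

Contact with the tray floor. Release and retreat upward.

```bash
python3 -m crank '[[[0,0,0],[0,0,0]],[[0,0,0],[0,0,0]],[[0,0,0],[0,0,0]],[[0,0,0],[0,0,0]],[[0,0,-0.02],[0,0,0]],[[0,0,-0.04],[0,0,0]],[[0,0,-0.05],[0,0,0]],[[0,0,-0.05],[0,0,0]],[[0,0,-0.03],[0,0,0]],[[0,0,0],[0,0,0]]]' 70
python3 - <<'E'
from h import *
np.set_printoptions(precision=4,suppress=True)
# compare before/after patches in scene & side: gauge at stand, b, c, cap, plug; find shift by template matching
pts={"gauge":(.515,.307,.075),"b":(.5353,-.019,.04),"c":(.5235,.1035,.04),"plug":(.6085,-.0725,.007),"cap":(.4759,.0508,.008)}
for n in("scene","side"):
    c=arm.calibration(n);im=cv2.cvtColor(arm.snapshot(n),cv2.COLOR_RGB2GRAY);cv2.imwrite(f"pics/{n}2.png",im)
    o=cv2.imread(f"pics/{n}0.png",0)
    for k,X in pts.items():
        u,v=proj(c,X).round().astype(int);r=7 if k in("plug","cap") else 16
        m=cv2.matchTemplate(im[v-r-8:v+r+9,u-r-8:u+r+9],o[v-r:v+r+1,u-r:u+r+1],cv2.TM_CCOEFF_NORMED)
        _,s,_,l=cv2.minMaxLoc(m);print(n,k,np.array(l)-8,round(s,3))
    # adapter a expected top-face outline in tray: patch brightness vs original at top centre offsets
    for z in(.060,):
        for d in((.012,0),(-.012,0),(0,.012),(0,-.012),(0,0)):
            p=proj(c,(.508+d[0],-.293+d[1],z)).round().astype(int);print(n,"a top",p,im[p[1],p[0]],o[p[1],p[0]])
s=arm.sense();print(s["time_s"],s["position"])
E
```

```text
time_s: 25.15
position: [0.509, -0.2933, 0.4008]
ee_rot: [[-0.271, 0.962, 0.007], [0.962, 0.271, -0.004], [-0.006, 0.006, -1.0]]
force: [-0.6, 0.0, -0.7]
grip_width: 0.0643
finger_force: 0.0
scene gauge [0 0] 0.99
scene b [0 0] 0.996
scene c [0 0] 0.996
scene plug [0 0] 0.996
scene cap [0 0] 0.997
scene a top [172 295] 72 126
scene a top [166 289] 55 126
scene a top [173 288] 73 123
scene a top [165 295] 129 126
scene a top [169 292] 52 125
side gauge [-1  0] 0.992
side b [0 0] 0.967
side c [0 0] 0.998
side plug [0 0] 0.996
side cap [0 0] 0.998
side a top [319 146] 111 218
side a top [328 147] 71 218
side a top [323 148] 86 217
side a top [324 145] 163 218
side a top [323 146] 113 218
25.25 [ 0.5078 -0.2926  0.3961]
```

Gauge, b, c, cap and plug match their starting views. A wrist check of a in the tray:

```bash
python3 -m crank '[[[-0.03,0,0],[0,0,0]],[[-0.03,0,0],[0,0,0]],[[0,0,0],[0,0,0]],[[0,0,0],[0,0,0]]]'; python3 look.py w8
python3 - <<'E'
from bore import *
c,p,s=bore("w8",(.508,-.293,.06));print(p,s,atz(c,p,.06))
_,im=load("w8");g=cv2.cvtColor(im,cv2.COLOR_BGR2GRAY)
u,v=p.round().astype(int)
print(g[v-40:v+41:4,u-44:u+45:4])
E
```

```text
time_s: 25.65
position: [0.5237, -0.3504, 0.3935]
ee_rot: [[-0.27, 0.963, -0.003], [0.963, 0.27, 0.002], [0.003, -0.002, -1.0]]
force: [-0.7, 0.7, 0.4]
grip_width: 0.0641
finger_force: 0.0
25.7 [ 0.52364741 -0.34986282  0.39378872] [[-0.2709, 0.9626, -0.0027], [0.9626, 0.2709, 0.0021], [0.0028, -0.002, -1.0]] [-0.59  0.37  1.63  0.    1.14 -0.87]
[278.6301 133.5838] [ 15.75  14.5  728.75] [ 0.5084 -0.2912  0.06  ]
[[108  93  99  99  96  92 102 223 227 225 226 226 226 226 226 225 227 225
  226 225 184 131 123]
 [ 98  99 100  97  93  93  96 196 216 229 225 227 226 226 225 225 227 225
  230 165 124 129 128]
 [ 96  91  99  96  92  93  98  93 221 221 232 228 230 230 228 227 228 231
  183 126 129 124 122]
 [ 92  93  98  94  92  95  96  91  94  91  90 117 111 123  98 126 125 126
  126 126 128 124 124]
 [152  97  97  95  93 107 145 232 231 230 229 230 232 231 232 233 239 131
  125 121 127 126 123]
 [222  97  93  93  95 105 106 136 226 228 226 225 226 226 229 155 135 127
  125 129 121 121 126]
 [219 231  90  93  92 105 107 100 233 226 226 226 228 228 194 134 138 130
  124 127 122 118 123]
 [2
[... 655 characters left out ...]
 88  89  91  89  88]
 [ 71  70  72  91  89 100 102 102 100 102 103 101 106  98 102 100  99  93
   88  86  89  87  90]
 [ 68  73  70  64  90 102  99 101 101 103 104 106 106 102 103  96 100  91
   86  86  90  93  87]
 [ 61  68  71  64  70  96  91  93  89  89  89  90  94  92  91  88  98  87
   91  91  86  91  91]
 [ 69  71  71  71  69  69  90  93  87  92  87  93  87  90  88  88  88  89
   88  89  90  87  91]
 [ 69  72  69  69  70  73  71  90  90  89  86  90 106 106  91  88  88  86
   85  86  92  90  85]
 [ 72  71  70  69  73  68  66  66  89  87  83  89  86  96  88  92  83  86
   86  88  91  87  82]
 [ 65  70  71  71  70  70  69  66  72  87  90  86 109  93  87  85  86  86
   88  91  90  88  85]]
```

Adapter a stands upright in the tray, with its round bore at (0.508,−0.291) and a square top face around it. Hand in.

```bash
python3 -c "
from workcell import arm
print(arm.finish_job())"
```

```text
the job is handed in; nothing more can be done
None
```

I handed the job in at about 26 s: adapter a is the tight one and stands upright in the reject tray; b and c took the gauge fully home and stand on the mat, the gauge is home in its stand, and the cap and plug did not move (no verdict was returned).

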